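# Discard a culture flask over the tipping sorter

### The arm

A 6-joint arm with a two-finger parallel gripper is mounted at the origin on a cart in front of the work surface, level with it; the furniture and walls round the work are solid. World frame = base frame: x ahead of the robot, y to its left, z up, the work surface at z = 0. Lengths are in m, angles in rad, forces in N, time in s.
With the tool pointing down it reaches from about 0.325 to 1 m from the base axis. Payload 5.1 kg.
Tool frame: the origin (TCP) lies midway between the tips of the shut fingers; the grasp point (between the pads) lies 19 mm behind it; z points along the fingers, y is the line along which they close (so a half turn about z gives the same grasp; the last joint's range is limited). The gripper opens to 85 mm and grips with 20 to 120 N. Pads are 22 mm wide; open, the fingers measure 114 mm over their backs; the gripper's body (76 mm by 85 mm) begins 54 mm behind the grasp point. The pads swing forward as they close: fully open they stand 13 mm farther back than shut.
Start: joints at [1.092, 0.124, 1.65, -0, 1.367, -0.083], TCP at [0.251, 0.6, 0.231] pointing down, gripper open.
Joint ranges: [-2.61, 2.61], [-1.02, 2.33], [0.03, 2.71], [-1.35, 4.49], [0.32, 2.68], [-2.91, 2.91]. Speed limits (rad/s): [2.57, 2.57, 3.14, 3.14, 3.14, 3.14].

### API

Orientations are given as a unit quaternion [w, x, y, z].
In Python, from rig import observe, camera, hand_in gives the robot as it stands.
- The arm moves only by the tool apply_moves, never from a script. Its argument "rows" is a list of rows, each a list of 5 numbers: the closure, from 0 (fully open) to 1 (shut), then the shift along the tool's x, y, z scaled (see below), then the turn about the tool's z scaled (see below). A call has 1 to 5 rows; each row shifts and turns the commanded pose from where the row before left it, along the tool's axes as they then stand; what a row does not reach is not made up. The controller multiplies each number of a shift by 25 cm and each number of a turn by pi/4 rad. A row lasts 1/12 s, in which the tool goes at most 41.7 mm and 7.16 degrees, less where a joint would pass 70% of its speed; a pose out of reach is approached as far as the arm can. A call with a number of a shift or a turn outside -1 to 1 is refused whole. A call with a gripper value outside its range is refused whole. The fingers move at their own pace and stop on an object; "squeeze" is the grip in N (left out, the last holds). Time passes only in rows, so rows that do not move let the fingers close. It gives the time, the measured TCP pose, the force, the opening and the grip force at its end, in the units of the state.
- observe(): the state, without advancing time (a new reading comes with each control period).
- camera(name): name is "scene" or "top" or "wrist"; returns a dict with "image" (480x640x3 uint8, red, green, blue), "mtx" (3x3 intrinsics, pixels), "R" (3x3) and "t" (3): a world point X has camera coordinates R X + t. Camera axes: x right, y down, z forward; pixel columns grow to the right and rows downward; lengths in m; the calibration is good to about 2 mm. A picture is of the moment at which its call begins. There is no depth.
- hand_in(): hands the job in; it is judged then, once.
The state is a dict: "time_s": time; "qpos": joint angles; "joint_velocities": joint speeds; "tau": joint torques, N m; "tcp_pos": TCP position; "tool_rot": TCP orientation; "ft_force": force on the tool from outside, world axes, zero at the start; "torque": the same for the moment, N m; "opening": finger opening in m; "gripper_force": force on a finger pad.
Only numpy, scipy, OpenCV 4.12 (cv2) and the standard library are available. Lean on these libraries where they do the work, as an engineer would, in place of code of your own. Each camera call takes 0.05 s, during which the arm holds its last target. There are 200 camera calls.

### The job

Discard the culture flask over the tipping sorter: lower it and lay it flat (no dropping) on the half of the level rocking tray that is next to the deep grey bin and let go, so that its own weight tips the tray and it slides off into that bin. Do not press on the tray with the gripper, and leave the bottles and the canister where they stand.

Things in the scene. Friction and masses are not known exactly. Their poses are not given: they have to be found in the camera images.
- flask: clear, flat plastic culture flask with a red screw cap, 105 x 52 x 26 mm, about 0.1 kg, lying loose and flat on the worktop. Origin: centre of the underside of its whole length; own x runs along its length towards the cap, y across its 52 mm width, z up. The flat-sided body reaches from x = -52 to +32 mm and is 26 mm high; the round cap (24 mm across) from +38 to +52 mm. Its centre of mass is near x = -9 mm; grasp it there across the 52 mm width
- sorter: fixed stand of the tipping sorter: grey base plate 190 x 200 x 10 mm with two aluminium uprights (at own x = -82 and +82 mm, 44 mm wide in y, tops 171 mm high) that carry the rocking tray. Origin: centre of the underside. The tray's pivot runs along own x, 165 mm above the origin; the tray reaches to own +y and -y. One receiver stands at each end, its centre at own y = +205 or -205 mm, which one at which end varies
- rocker_deck (a point): centre of the top face of the rocking tray's deck (smooth aluminium sheet), 6 mm above the pivot, so 171 mm above the worktop when level; turns with the tray. The tray is 140 mm wide in own x (132 mm between its two side rims, which are 4 mm thick and rise 10 mm above the deck) and 270 mm long in own y, with open ends. A flask of 105 mm laid along own y with its middle 78 mm from the pivot lies wholly on one half
- rocker (a joint): tilt of the rocking tray, rad: 0 level, positive when its own -y end is down, negative when its +y end is down; stops at -0.42 and +0.42. A balance weight under the pivot brings the empty tray back to level; it rocks freely and gives way under a light touch; the flask's weight on one half tips it to the stop, and the flask then slides off that end. The empty tray's ends overhang the receivers' near walls a little
- deep_bin: fixed open grey plastic bin, the deep receiver: 180 (own x) x 170 (own y) x 85 mm high, wall 4 mm. Origin: centre of the underside
- low_tray: fixed open grey plastic tray, the low receiver: 180 (own x) x 170 (own y) x 30 mm high, wall 4 mm. Origin: centre of the underside
- canister: small loose whitish canister, 41 mm across, 67 mm high, upright; origin at the centre of the underside; to be left alone
- brown_bottle: loose brown glass bottle with a black cap, 45 mm across, 90 mm high; origin at the centre of the underside; to be left alone
- white_bottle: loose white bottle with a red cap, 67 mm across, 184 mm high; origin at the centre of the underside; to be left alone
Things that resemble listed ones, but are neither listed nor needed, are in the scene too. What is shaped like the flask but blue is not meant.

How it is judged:
By the outcome, as a careful person would: the job done as asked, in the order asked, and still so for the second after the job is handed in, with the robot touching nothing.
It also fails if it takes over 42 s, if anything falls off the work surface, if the arm or the gripper's body presses on something with over 40 N, if the wrist force passes 120 N, or if a joint passes its speed limit or range.

## Working session

There is one attempt and no reset: what is moved stays moved. The work goes in short steps, Python scripts to look and compute and a tool call to move; the robot and the scene stay as the last step left them, time stands still between calls to the robot, and variables do not carry over. Pictures are saved under pics/ and viewed, at most 10 in all, crops included, and the job is handed in when it is done.

Besides the shell and the picture viewer there is one more tool, called after "Request:" by a JSON object that holds its "api" and its "payload". apply_moves: Moves the arm, as the interface text tells. Its arguments: {"type":"object","properties":{"rows":{"type":"array"},"squeeze":{"type":"number"}},"required":["rows"]}

```bash
mkdir -p pics
python3 - <<'E'
from rig import observe,camera
import cv2,pickle
for n in("top","scene"):
    c=camera(n);pickle.dump(c,open(n+".pkl","wb"));cv2.imwrite(f"pics/{n}0.png",c["image"][:,:,::-1])
    print(n,c["mtx"].tolist(),c["R"].round(3).tolist(),c["t"].round(3).tolist())
print(observe())
E
```

```text
top [[439.4197770274051, 0.0, 322.80737944315166], [0.0, 439.4197770274051, 231.42388915227264], [0.0, 0.0, 1.0]] [[0.01, -1.0, -0.009], [-0.995, -0.009, -0.103], [0.103, 0.01, -0.995]] [-0.215, 0.533, 1.324]
scene [[583.3108314236199, 0.0, 322.5159237236658], [0.0, 583.3108314236199, 241.68523769749484], [0.0, 0.0, 1.0]] [[0.1, -0.995, 0.024], [-0.5, -0.072, -0.863], [0.86, 0.074, -0.505]] [-0.252, 0.353, 1.353]
{'time_s': 0.1, 'qpos': array([ 1.09237343e+00,  1.24464324e-01,  1.65150627e+00, -1.60393888e-05,
        1.36748932e+00, -8.26075360e-02]), 'joint_velocities': array([ 0.00013781, -0.00091203, -0.0029473 ,  0.00053389,  0.00035957,
       -0.00013979]), 'tau': array([ 2.19966419e-04, -4.24934542e+01, -3.66652644e+01, -9.66784523e-05,
        3.91367037e-03,  1.33791730e-05]), 'tcp_pos': array([0.25040272, 0.59925249, 0.23017854]), 'tool_rot': array([-2.50930477e-04,  1.96616606e-01,  9.80480004e-01, -8.99312474e-04]), 'ft_force': array([-0.52148889,  0.48044352,  0.35061181]), 'torque': array([ 0.0010508 , -0.01728639,  0.04875365]), 'gripper_force': 0.0, 'opening': 0.08571992284157837}
```

View pics/top0.png

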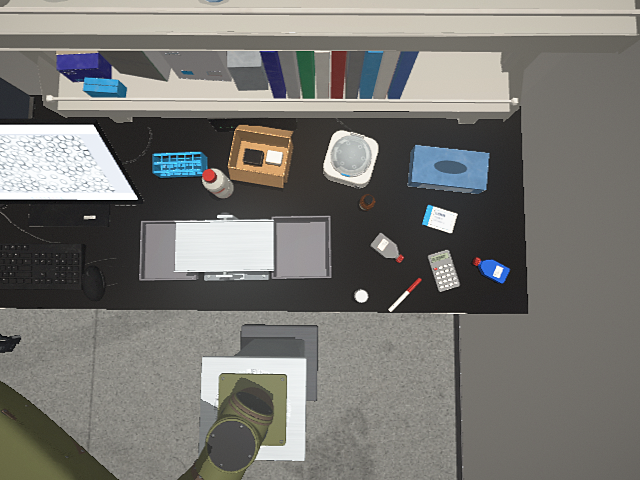

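View pics/scene0.png

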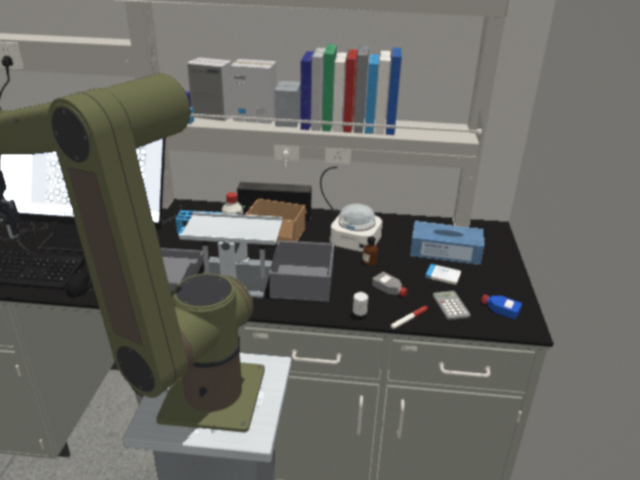

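The top view shows the grey-clear flask at (387,247) with its red cap at (400,259). The blue look-alike is at (493,270). The tray deck is at about (225,246), with receivers at each end. In the scene view the deeper bin looks to be the right one (303,270) and the low tray the left one (175,268). By description, the clear one with the red cap is the flask. I'll confirm this with an enlarged crop and measure.

```bash
cat > h.py <<'E'
import numpy as np,cv2,pickle
def ray(c,u,v,z):
    d=c["R"].T@np.linalg.inv(c["mtx"])@[u,v,1]; o=-c["R"].T@c["t"]
    return o+d*(z-o[2])/d[2]
def proj(c,X):
    p=c["mtx"]@(c["R"]@np.asarray(X)+c["t"]); return p[:2]/p[2]
E
python3 - <<'E'
from h import *
t=pickle.load(open("top.pkl","rb"));s=pickle.load(open("scene.pkl","rb"))
a=cv2.resize(t["image"][225:285,355:415],(400,400),interpolation=cv2.INTER_CUBIC)
b=cv2.resize(s["image"][195:315,150:350],(800,480)) [:200*2,:]
b=cv2.resize(s["image"][200:320,150:420],(400,178));
b2=cv2.resize(s["image"][260:320,350:420],(400,222))
im=np.hstack([a,np.vstack([b,b2])]);cv2.imwrite("pics/c.png",im[:,:,::-1])
hsv=cv2.cvtColor(t["image"],cv2.COLOR_RGB2HSV).astype(int);V=hsv[...,2]
def roi(m,x0,y0,x1,y1):
    o=np.zeros(m.shape,np.uint8);o[y0:y1,x0:x1]=m[y0:y1,x0:x1];return o
def big(m):
    c,_=cv2.findContours(m,cv2.RETR_EXTERNAL,cv2.CHAIN_APPROX_NONE);return max(c,key=cv2.contourArea)
fl=big(roi(V>60,365,228,412,268)); r=cv2.minAreaRect(fl);print("flask",r,[ray(t,*p,.02).round(4).tolist() for p in cv2.boxPoints(r)])
red=roi((V>80)&(hsv[...,1]>130)&((hsv[...,0]<10)|(hsv[...,0]>170)),365,228,412,268)
ys,xs=np.nonzero(red);cap=ray(t,xs.mean(),ys.mean(),.015)
bod=roi((V>60)&(hsv[...,1]<80),365,228,412,268);c=big(bod);m=cv2.moments(c);bc=ray(t,m['m10']/m['m00'],m['m01']/m['m00'],.022)
print("cap",xs.mean(),ys.mean(),cap,"body",bc,"yaw",np.arctan2(*(cap-bc)[1::-1]))
dk=big(roi(V>170,165,210,285,280));r=cv2.minAreaRect(dk);print("deck",r,[ray(t,*p,.175).round(4).tolist() for p in cv2.boxPoints(r)])
E
```

```text
flask ((388.36004638671875, 249.02000427246094), (35.0, 18.0), 36.869895935058594) [[0.4931, -0.3517, 0.02], [0.5379, -0.385, 0.02], [0.474, -0.4705, 0.02], [0.4296, -0.4372, 0.02]]
cap 399.36842105263156 258.55263157894734 [ 0.4548133  -0.44553419  0.015     ] body [ 0.49161109 -0.4007396   0.022     ] yaw -2.258497217757757
deck ((223.0, 247.0), (64.0, 100.0), 90.0) [[0.5614, 0.2018, 0.175], [0.5639, -0.0737, 0.175], [0.3892, -0.0775, 0.175], [0.3864, 0.1938, 0.175]]
```

View pics/c.png

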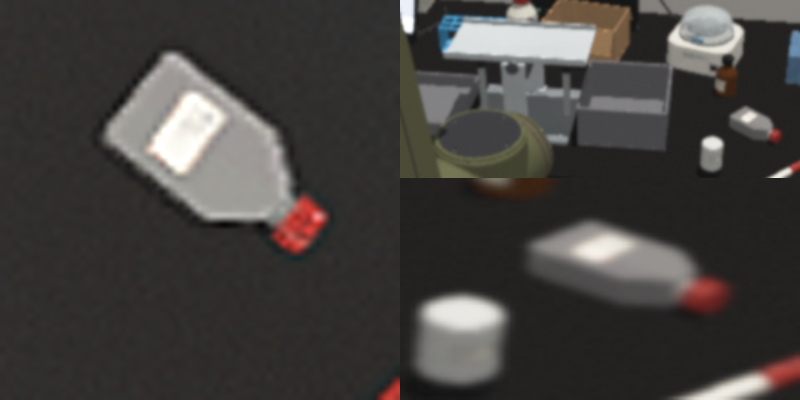

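The crops confirm the target: a grey-clear flat body with a label and a red cap. They also show the tall-walled (deep) bin at the right, so on the -y side of the tray. Next I'll refine the deck edges and plan the travel.

```bash
cat >> h.py <<'E'
def phi(q): # yaw of tool x, tool down
    w,x,y,z=q; return np.arctan2(2*(x*y+w*z),1-2*(y*y+z*z))
def plan(o,tgt,ph,step=.040):
    p=np.array(o["tcp_pos"]);f=phi(o["tool_rot"]);d=np.array(tgt)-p;df=ph-f
    n=int(np.ceil(max(np.linalg.norm(d)/step,abs(df)/np.radians(6.9),1)));out=[]
    for i in range(n):
        g=f+df*i/n;x=np.array([np.cos(g),np.sin(g),0]);y=np.array([np.sin(g),-np.cos(g),0])
        out.append([round(v,3) for v in (d@x/n/.25,d@y/n/.25,-d[2]/n/.25,-df/n/(np.pi/4))])
    return out
E
python3 - <<'E'
from h import *
from rig import observe
t=pickle.load(open("top.pkl","rb"));g=cv2.cvtColor(t["image"],cv2.COLOR_RGB2GRAY).astype(float)
for nm,(a,b) in {"far":(205,232),"near":(258,285)}.items():
  for z in (.181,):
    P=[]
    for u in list(range(180,203,2))+list(range(234,270,2)):
        col=g[a:b,u];dg=np.diff(col);k=np.argmax(dg if nm=="far" else -dg)
        P.append(ray(t,u,a+k+.5,z)[:2])
    P=np.array(P);f=np.polyfit(P[:,1],P[:,0],1);r=P[:,0]-np.polyval(f,P[:,1]);ok=abs(r-np.median(r))<.006
    f=np.polyfit(P[ok,1],P[ok,0],1);print(nm,f,"x at y=.06",np.polyval(f,.06),ok.sum())
for v in (235,250,262):
    d=np.diff(g[v,160:290]);l=160+np.argmax(d);r=160+np.argmin(d);print(v,l,r,ray(t,l+.5,v,.171)[1],ray(t,r+.5,v,.171)[1])
o=observe();print(np.degrees(phi(o["tool_rot"])))
for r in plan(o,[.489,-.404,.25],np.radians(50.5)):print(r)
E
```

```text
far [-0.01574483  0.54536706] x at y=.06 0.5444223663289717 30
near [-0.02546322  0.41087298] x at y=.06 0.4093451861480075 30
235 175 273 0.19379731106911682 -0.07575572677253709
250 174 273 0.19468589153699387 -0.07666209605963684
262 174 273 0.19320127946466673 -0.07738261549264053
157.32162918627574
[np.float64(-0.093), np.float64(-0.128), np.float64(-0.003), np.float64(0.091)]
[np.float64(-0.102), np.float64(-0.121), np.float64(-0.003), np.float64(0.091)]
[np.float64(-0.111), np.float64(-0.114), np.float64(-0.003), np.float64(0.091)]
[np.float64(-0.119), np.float64(-0.105), np.float64(-0.003), np.float64(0.091)]
[np.float64(-0.126), np.float64(-0.097), np.float64(-0.003), np.float64(0.091)]
[np.float64(-0.132), np.float64(-0.087), np.float64(-0.003), np.float64(0.091)]
[np.float64(-0.138), np.float64(-0.078), np.float64(-0.003), np.float64(0.091)]
[np.float64(-0.144), np.float64(-0.068), np.float64(-0.003), np.float64(0.091)]
[np.float64(-0.148), np.float64(-0.057), np.float64(-0.003), np.float64(0.091)]
[np.float64(-0.152), np.float64(-0.046), np.float64(-0.003), np.float64(0.0
[... 570 characters left out ...]
64(-0.153), np.float64(0.043), np.float64(-0.003), np.float64(0.091)]
[np.float64(-0.149), np.float64(0.054), np.float64(-0.003), np.float64(0.091)]
[np.float64(-0.145), np.float64(0.065), np.float64(-0.003), np.float64(0.091)]
[np.float64(-0.14), np.float64(0.075), np.float64(-0.003), np.float64(0.091)]
[np.float64(-0.134), np.float64(0.085), np.float64(-0.003), np.float64(0.091)]
[np.float64(-0.128), np.float64(0.094), np.float64(-0.003), np.float64(0.091)]
[np.float64(-0.121), np.float64(0.103), np.float64(-0.003), np.float64(0.091)]
[np.float64(-0.113), np.float64(0.112), np.float64(-0.003), np.float64(0.091)]
[np.float64(-0.105), np.float64(0.119), np.float64(-0.003), np.float64(0.091)]
```

Request:
{"api": "apply_moves", "payload": {"rows": [[0,-0.093,-0.128,-0.02,0.091],[0,-0.102,-0.121,-0.02,0.091],[0,-0.111,-0.114,-0.02,0.091],[0,-0.119,-0.105,-0.02,0.091],[0,-0.126,-0.097,-0.01,0.091]]}}

```text
time_s: 0.52
tcp_pos: [0.2966, 0.4051, 0.2538]
tool_rot: [0.0, 0.369, 0.929, -0.0]
ft_force: [1.0, -0.0, 0.8]
opening: 0.0856
gripper_force: 0.0
```

Request:
{"api": "apply_moves", "payload": {"rows": [[0,-0.132,-0.087,0,0.091],[0,-0.138,-0.078,0,0.091],[0,-0.144,-0.068,0,0.091],[0,-0.148,-0.057,0,0.091],[0,-0.152,-0.046,0,0.091]]}}

```text
time_s: 0.93
tcp_pos: [0.3424, 0.2121, 0.2534]
tool_rot: [0.0, 0.528, 0.849, -0.0]
ft_force: [1.1, -0.4, -0.3]
opening: 0.0851
gripper_force: 0.0
```

Request:
{"api": "apply_moves", "payload": {"rows": [[0,-0.155,-0.035,0,0.091],[0,-0.157,-0.024,0,0.091],[0,-0.158,-0.013,0,0.091],[0,-0.159,-0.001,0,0.091],[0,-0.158,0.01,0,0.091]]}}

```text
time_s: 1.35
tcp_pos: [0.3891, 0.0192, 0.2536]
tool_rot: [0.0, 0.671, 0.741, 0.0]
ft_force: [0.7, 0.2, 0.2]
opening: 0.0853
gripper_force: 0.0
```

Request:
{"api": "apply_moves", "payload": {"rows": [[0,-0.157,0.021,0,0.091],[0,-0.155,0.032,0,0.091],[0,-0.153,0.043,0,0.091],[0,-0.149,0.054,0,0.091],[0,-0.145,0.065,0,0.091]]}}

```text
time_s: 1.77
tcp_pos: [0.4354, -0.1737, 0.2535]
tool_rot: [-0.0, 0.792, 0.61, 0.0]
ft_force: [0.0, 0.2, 0.3]
opening: 0.0854
gripper_force: 0.0
```

Request:
{"api": "apply_moves", "payload": {"rows": [[0,-0.14,0.075,0,0.091],[0,-0.134,0.085,0,0.091],[0,-0.128,0.094,0,0.091],[0,-0.121,0.103,0,0.091],[0,-0.113,0.112,0,0.091]]}}

```text
time_s: 2.18
tcp_pos: [0.4824, -0.3666, 0.253]
tool_rot: [-0.001, 0.888, 0.46, -0.0]
ft_force: [0.5, 1.3, 1.5]
opening: 0.0853
gripper_force: 0.0
```

Request:
{"api": "apply_moves", "payload": {"rows": [[0,-0.105,0.119,0,0.091],[0,0,0,0.08,0],[0,0,0,0.08,0],[0,0,0,0,0],[0,0,0,0,0]]}}

```text
time_s: 2.6
tcp_pos: [0.4909, -0.4024, 0.2117]
tool_rot: [-0.002, 0.903, 0.429, -0.001]
ft_force: [0.7, -0.5, 0.1]
opening: 0.0854
gripper_force: 0.0
```

Run:
```python
from h import *
from rig import observe,camera
o=observe();print(o["time_s"],o["tcp_pos"],np.degrees(phi(o["tool_rot"])),o["ft_force"])
c=camera("wrist");pickle.dump(c,open("w.pkl","wb"));cv2.imwrite("pics/w1.png",c["image"][:,:,::-1])
print(proj(c,[.489,-.404,.013]),proj(c,[.4548,-.4455,.013]), proj(c,o["tcp_pos"]))
```

```text
2.6 [ 0.49091706 -0.40243022  0.21165108] 50.84486895472384 [ 0.69931189 -0.50828561  0.1372954 ]
[320.92876469 210.96101647] [320.62913227 270.36410754] [320.39672917 311.63795938]
```

View pics/w1.png

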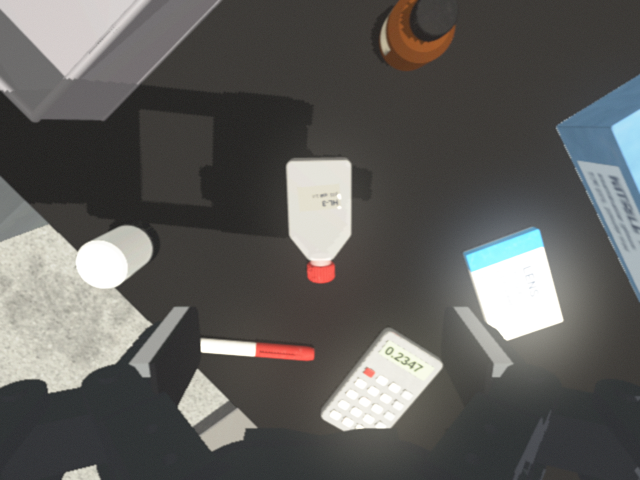

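The wrist view shows the flask upright in the image: body columns 287–351, rows 158–265, cap at (321,272). It matches the prediction, and the finger paths at ±68 px are clear. Descending now.

Request:
{"api": "apply_moves", "payload": {"rows": [[0,-0.01,0,0.13,0.007],[0,0,0,0.14,0],[0,0,0,0.14,0],[0,0,0,0.14,0],[0,0,0,0.14,0]]}}

```text
time_s: 3.07
tcp_pos: [0.4916, -0.4057, 0.0426]
tool_rot: [0.002, 0.904, 0.427, 0.001]
ft_force: [0.5, -0.7, 0.3]
opening: 0.0853
gripper_force: 0.0
```

Request:
{"api": "apply_moves", "payload": {"rows": [[0,0,0,0.08,0],[0,0,0,0.04,0],[0,0,0,0.015,0],[0,0,0,0,0],[0,0,0,0,0]]}}

```text
time_s: 3.48
tcp_pos: [0.4918, -0.4064, 0.0102]
tool_rot: [0.002, 0.904, 0.427, 0.001]
ft_force: [-0.2, 0.6, 0.4]
opening: 0.0848
gripper_force: 0.0
```

Request:
{"api": "apply_moves", "payload": {"rows": [[1,0,0,0,0],[1,0,0,0,0],[1,0,0,0,0],[1,0,0,0,0],[1,0,0,0,0]], "squeeze": 30}}

```text
time_s: 3.9
tcp_pos: [0.4909, -0.4058, 0.0093]
tool_rot: [0.001, 0.904, 0.427, 0.0]
ft_force: [-0.8, 0.9, 5.1]
opening: 0.0512
gripper_force: 33.0
```

Request:
{"api": "apply_moves", "payload": {"rows": [[1,0,0,-0.06,0],[1,0,0,-0.15,0],[1,0,0,-0.16,0],[1,0,0,-0.16,0],[1,0,0,-0.16,0]]}}

```text
time_s: 4.32
tcp_pos: [0.4898, -0.4048, 0.1822]
tool_rot: [-0.0, 0.904, 0.427, -0.0]
ft_force: [0.6, -0.6, 0.3]
opening: 0.0507
gripper_force: 32.1
```

Request:
{"api": "apply_moves", "payload": {"rows": [[1,0,0,-0.16,0],[1,0,0,-0.16,0],[1,0,0,0,0],[1,0,0,0,0]]}}

```text
time_s: 4.65
tcp_pos: [0.4914, -0.4063, 0.2652]
tool_rot: [0.004, 0.904, 0.427, 0.001]
ft_force: [0.5, -0.1, -1.9]
opening: 0.051
gripper_force: 32.1
```

Run:
```python
from h import *
from rig import observe,camera
o=observe();print(o["time_s"],o["tcp_pos"],np.degrees(phi(o["tool_rot"])),o["ft_force"],o["opening"])
c=camera("wrist");cv2.imwrite("pics/w2.png",c["image"][:,:,::-1])
for r in plan(o,[.4785,-.0105,.262],np.radians(91.2)):print(*r)
```

```text
4.65 [ 0.49140949 -0.40626639  0.26523388] 50.53523137683842 [ 0.54647383 -0.10855423 -1.85512911] 0.050972303561737146
0.119 -0.105 0.001 -0.09
0.126 -0.096 0.001 -0.09
0.133 -0.087 0.001 -0.09
0.138 -0.077 0.001 -0.09
0.143 -0.067 0.001 -0.09
0.148 -0.057 0.001 -0.09
0.152 -0.046 0.001 -0.09
0.154 -0.035 0.001 -0.09
0.157 -0.024 0.001 -0.09
0.158 -0.013 0.001 -0.09
```

View pics/w2.png

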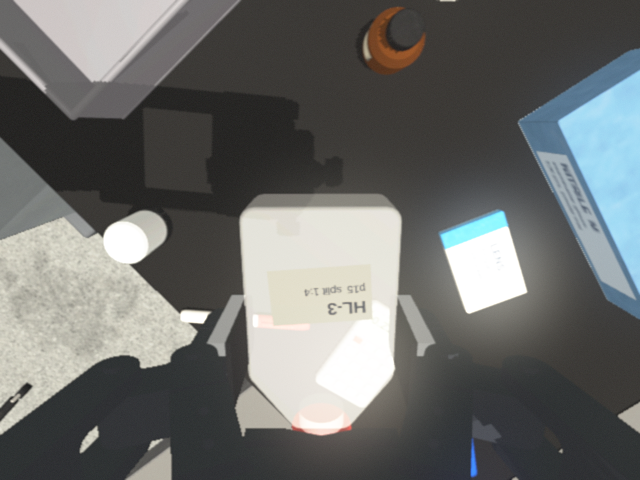

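The flask is held square between the pads (tail edge at row 200, pads at about row 325, cap at 415). Moving over the bin-side half of the tray.

Request:
{"api": "apply_moves", "payload": {"rows": [[1,0.119,-0.105,0,-0.09],[1,0.126,-0.096,0,-0.09],[1,0.133,-0.087,0,-0.09],[1,0.138,-0.077,0,-0.09],[1,0.143,-0.067,0,-0.09]]}}

```text
time_s: 5.12
tcp_pos: [0.482, -0.2049, 0.2567]
tool_rot: [-0.003, 0.814, 0.58, -0.001]
ft_force: [0.8, 0.5, -1.2]
opening: 0.0512
gripper_force: 32.2
```

Request:
{"api": "apply_moves", "payload": {"rows": [[1,0.148,-0.057,0,-0.09],[1,0.152,-0.046,0,-0.09],[1,0.154,-0.035,0,-0.09],[1,0.157,-0.024,0,-0.09],[1,0.158,-0.013,0,-0.09]]}}

```text
time_s: 5.53
tcp_pos: [0.4759, -0.0072, 0.257]
tool_rot: [-0.002, 0.7, 0.715, -0.001]
ft_force: [0.4, -0.3, -2.1]
opening: 0.0511
gripper_force: 32.2
```

Request:
{"api": "apply_moves", "payload": {"rows": [[1,0,0,0,0],[1,0,0,0,0],[1,0,0,0,0]]}}

```text
time_s: 5.78
tcp_pos: [0.477, -0.0092, 0.258]
tool_rot: [-0.001, 0.701, 0.714, -0.001]
ft_force: [-0.6, -0.3, -1.4]
opening: 0.0508
gripper_force: 32.2
```

Run:
```python
from h import *
from rig import observe,camera
o=observe();print(o["time_s"],o["tcp_pos"],np.degrees(phi(o["tool_rot"])),o["ft_force"],o["opening"])
c=camera("wrist");pickle.dump(c,open("w3.pkl","wb"));cv2.imwrite("pics/w3.png",c["image"][:,:,::-1])
for y in(-.0765,.0585,.1935):
  for s in (-.066,.066):print(y,s,proj(c,[.477-.02*(y-.0585)+s,y,.171]).round(0))
```

```text
5.7833 [ 0.4769823  -0.00917177  0.25802464] 91.05002808460745 [-0.55195538 -0.28593529 -1.40332391] 0.050772063959651774
-0.0765 -0.066 [220. 346.]
-0.0765 0.066 [429. 350.]
0.0585 -0.066 [202. 124.]
0.0585 0.066 [446. 129.]
0.1935 -0.066 [ 178. -188.]
0.1935 0.066 [ 471. -182.]
```

View pics/w3.png

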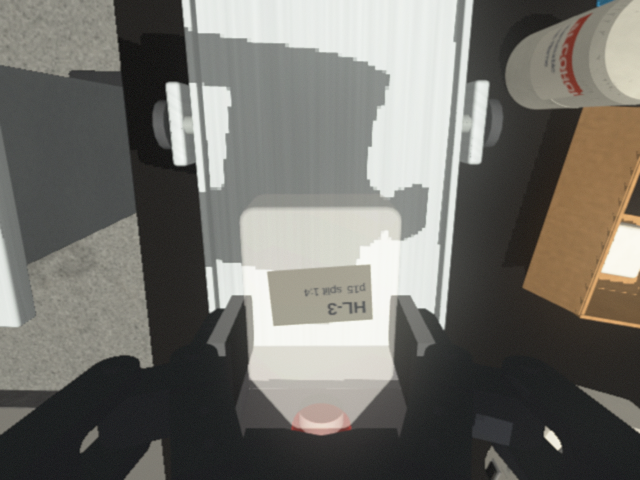

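In the wrist view the pivot knobs are at (178,124) and (478,124), and the tray end shows through the flask at row 346, as predicted. The flask axis (321) is about 2 mm to the left of the tray's middle (327), so I'll shift it and lower.

Request:
{"api": "apply_moves", "payload": {"rows": [[1,-0.004,0.009,0.1,0],[1,0,0,0.1,0],[1,0,0,0.06,0],[1,0,0,0.02,0],[1,0,0,0,0]]}}

```text
time_s: 6.25
tcp_pos: [0.4789, -0.0113, 0.1878]
tool_rot: [-0.002, 0.702, 0.713, -0.001]
ft_force: [0.4, 0.6, -2.1]
opening: 0.0508
gripper_force: 32.2
```

Request:
{"api": "apply_moves", "payload": {"rows": [[1,0,0,0.01,0],[1,0,0,0.008,0],[1,0,0,0,0],[1,0,0,0,0]]}}

```text
time_s: 6.58
tcp_pos: [0.4807, -0.0103, 0.1866]
tool_rot: [0.001, 0.701, 0.713, 0.0]
ft_force: [0.3, 0.0, -1.3]
opening: 0.051
gripper_force: 32.2
```

Run:
```python
from h import *
from rig import observe,camera
o=observe();print(o["time_s"],o["tcp_pos"],np.degrees(phi(o["tool_rot"])),o["ft_force"])
s=camera("scene");w=camera("wrist")["image"]
a=cv2.resize(s["image"][195:305,150:350],(800,440));cv2.imwrite("pics/s4.png",a[:,:,::-1])
```

```text
6.5833 [ 0.48068924 -0.01031731  0.18656577] 91.02511123108877 [ 0.27914875  0.02531313 -1.26238611]
```

View pics/s4.png

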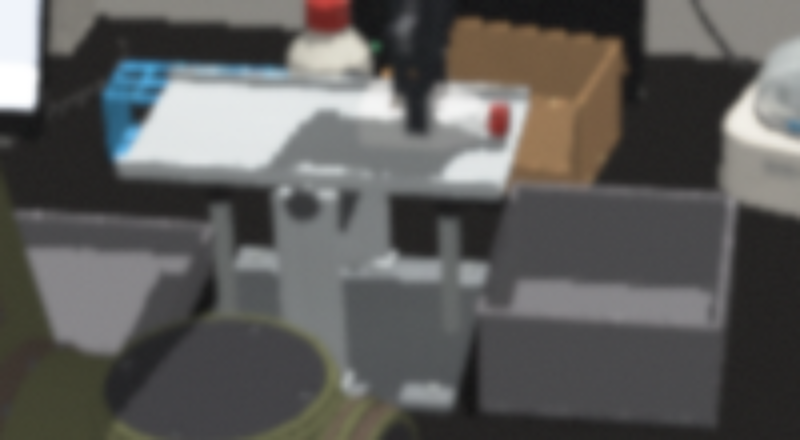

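```bash
cat > e.py <<'E'
from h import *
def edges(im):
    g=cv2.cvtColor(im,cv2.COLOR_RGB2GRAY).astype(float);r=[]
    for us in (range(184,214,2),range(252,274,2)):
        e=[]
        for u in us:
            c=g[230:246,u];e.append(230+np.argmin(np.diff(c)))
        r.append(round(float(np.mean(e)),2))
    return r
E
python3 - <<'E'
from e import *
from rig import observe,camera
print(edges(pickle.load(open("scene.pkl","rb"))["image"]))
print(edges(camera("scene")["image"]),observe()["tcp_pos"],observe()["ft_force"])
E
```

```text
[235.13, 239.45]
[235.2, 241.64] [ 0.48048414 -0.01012964  0.18625673] [ 0.00339355 -0.2513883  -0.53032102]
```

Run:
```python
from e import *
from rig import observe,camera
A=pickle.load(open("scene.pkl","rb"))["image"];B=camera("scene")["image"]
for u in (190,205,255,262,270):
    for I in(A,B):print(u,cv2.cvtColor(I,cv2.COLOR_RGB2GRAY)[230:247,u].tolist())
```

```text
190 [222, 222, 222, 220, 208, 178, 143, 125, 113, 90, 61, 41, 35, 32, 32, 33, 31]
190 [227, 228, 228, 227, 218, 185, 150, 132, 120, 94, 63, 42, 36, 35, 35, 36, 34]
205 [223, 222, 223, 223, 222, 209, 173, 140, 125, 113, 85, 51, 31, 27, 32, 53, 78]
205 [228, 228, 228, 228, 227, 217, 180, 146, 131, 118, 90, 53, 33, 27, 34, 55, 81]
255 [221, 220, 219, 219, 219, 219, 219, 217, 202, 170, 139, 124, 110, 84, 56, 37, 36]
255 [132, 135, 127, 122, 119, 119, 118, 118, 121, 126, 129, 125, 115, 88, 58, 41, 35]
262 [222, 222, 221, 220, 221, 221, 221, 221, 220, 210, 174, 137, 118, 100, 69, 39, 26]
262 [140, 136, 128, 125, 137, 164, 196, 216, 223, 215, 179, 142, 124, 104, 72, 41, 27]
270 [222, 221, 221, 221, 221, 222, 222, 221, 220, 207, 172, 139, 123, 111, 83, 49, 29]
270 [149, 133, 156, 200, 223, 227, 227, 226, 225, 215, 179, 144, 128, 115, 86, 51, 31]
```

The tray edges have not moved: the tray is level and the change was only shadow. Lowering in small steps.

Request:
{"api": "apply_moves", "payload": {"rows": [[1,0,0,0.008,0],[1,0,0,0.006,0],[1,0,0,0,0],[1,0,0,0,0]]}}

```text
time_s: 7.12
tcp_pos: [0.48, -0.0101, 0.1818]
tool_rot: [-0.0, 0.701, 0.714, -0.0]
ft_force: [0.2, -0.0, -0.3]
opening: 0.0513
gripper_force: 32.2
```

```bash
cat > k.py <<'E'
from e import *
from rig import observe,camera
A=pickle.load(open("scene.pkl","rb"))["image"];B=camera("scene")["image"]
o=observe();print(o["tcp_pos"],o["ft_force"])
for u in (190,205,262,270):
    f=lambda I:cv2.cvtColor(I,cv2.COLOR_RGB2GRAY)[238:247,u].tolist()
    print(u,f(A),f(B))
E
python3 k.py
```

```text
[ 0.48005911 -0.01009396  0.18192444] [-0.30474754  0.02809824 -1.11277866]
190 [113, 90, 61, 41, 35, 32, 32, 33, 31] [120, 95, 64, 41, 36, 35, 35, 34, 36]
205 [125, 113, 85, 51, 31, 27, 32, 53, 78] [129, 117, 88, 54, 32, 28, 32, 56, 81]
262 [220, 210, 174, 137, 118, 100, 69, 39, 26] [219, 215, 179, 142, 122, 104, 72, 40, 28]
270 [220, 207, 172, 139, 123, 111, 83, 49, 29] [226, 215, 179, 145, 129, 115, 87, 51, 32]
```

Request:
{"api": "apply_moves", "payload": {"rows": [[1,0,0,0.006,0],[1,0,0,0,0],[1,0,0,0,0]]}}

```text
time_s: 7.42
tcp_pos: [0.4801, -0.0101, 0.1804]
tool_rot: [-0.0, 0.701, 0.713, -0.0]
ft_force: [-0.8, 0.5, -1.1]
opening: 0.051
gripper_force: 32.2
```

```bash
python3 k.py
```

```text
[ 0.48011636 -0.01014397  0.18051502] [-0.42611329 -0.4613689  -1.03939025]
190 [113, 90, 61, 41, 35, 32, 32, 33, 31] [119, 94, 63, 43, 36, 35, 35, 36, 35]
205 [125, 113, 85, 51, 31, 27, 32, 53, 78] [130, 117, 89, 53, 33, 27, 33, 56, 82]
262 [220, 210, 174, 137, 118, 100, 69, 39, 26] [219, 215, 180, 142, 124, 104, 71, 41, 28]
270 [220, 207, 172, 139, 123, 111, 83, 49, 29] [225, 215, 178, 144, 128, 115, 87, 52, 32]
```

Request:
{"api": "apply_moves", "payload": {"rows": [[1,0,0,0.004,0],[1,0,0,0,0],[1,0,0,0,0]]}}

```text
time_s: 7.72
tcp_pos: [0.4801, -0.0101, 0.1795]
tool_rot: [-0.0, 0.701, 0.713, -0.0]
ft_force: [0.8, 0.1, -0.8]
opening: 0.0509
gripper_force: 32.2
```

```bash
python3 k.py
```

```text
[ 0.48009628 -0.01012448  0.17951076] [-0.82125895  0.07102103 -1.5553448 ]
190 [113, 90, 61, 41, 35, 32, 32, 33, 31] [51, 37, 37, 36, 34, 35, 36, 37, 35]
205 [125, 113, 85, 51, 31, 27, 32, 53, 78] [112, 81, 47, 29, 24, 26, 33, 55, 81]
262 [220, 210, 174, 137, 118, 100, 69, 39, 26] [187, 206, 219, 215, 180, 144, 128, 115, 84]
270 [220, 207, 172, 139, 123, 111, 83, 49, 29] [228, 228, 228, 227, 219, 183, 145, 129, 116]
```

The tray has begun to dip: the flask's tail edge is touching the deck. I'll back off 0.75 mm so it is level with the flask just on the deck, then open.

Request:
{"api": "apply_moves", "payload": {"rows": [[1,0,0,-0.003,0],[1,0,0,0,0],[1,0,0,0,0]]}}

```text
time_s: 8.02
tcp_pos: [0.4802, -0.0101, 0.1805]
tool_rot: [0.0, 0.701, 0.713, 0.0]
ft_force: [0.7, -0.2, -0.8]
opening: 0.0506
gripper_force: 32.2
```

```bash
python3 k.py
```

```text
[ 0.48017993 -0.01013546  0.18039811] [-0.52809606 -0.31626831 -1.60602592]
190 [113, 90, 61, 41, 35, 32, 32, 33, 31] [53, 38, 37, 35, 34, 36, 35, 36, 35]
205 [125, 113, 85, 51, 31, 27, 32, 53, 78] [113, 83, 48, 29, 27, 27, 33, 54, 82]
262 [220, 210, 174, 137, 118, 100, 69, 39, 26] [192, 208, 220, 215, 180, 143, 127, 112, 83]
270 [220, 207, 172, 139, 123, 111, 83, 49, 29] [228, 228, 227, 227, 219, 182, 144, 128, 115]
```

Request:
{"api": "apply_moves", "payload": {"rows": [[1,0,0,-0.004,0],[1,0,0,0,0],[1,0,0,0,0],[1,0,0,0,0],[1,0,0,0,0]]}}

```text
time_s: 8.48
tcp_pos: [0.4801, -0.0101, 0.1813]
tool_rot: [0.0, 0.701, 0.713, 0.0]
ft_force: [0.4, 1.3, -1.3]
opening: 0.0509
gripper_force: 32.2
```

```bash
python3 k.py
```

```text
[ 0.48012253 -0.01012186  0.18128137] [ 1.0837418  -0.14466063 -1.15148401]
190 [113, 90, 61, 41, 35, 32, 32, 33, 31] [116, 89, 56, 39, 35, 36, 34, 34, 37]
205 [125, 113, 85, 51, 31, 27, 32, 53, 78] [129, 116, 86, 50, 32, 27, 35, 55, 82]
262 [220, 210, 174, 137, 118, 100, 69, 39, 26] [221, 219, 183, 143, 127, 112, 81, 45, 29]
270 [220, 207, 172, 139, 123, 111, 83, 49, 29] [225, 218, 189, 154, 132, 118, 92, 60, 35]
```

The tray is level again with the flask just on it. Releasing.

Request:
{"api": "apply_moves", "payload": {"rows": [[0.15,0,0,0,0],[0.15,0,0,0,0],[0.15,0,0,0,0],[0.15,0,0,0,0],[0.15,0,0,0,0]]}}

```text
time_s: 8.95
tcp_pos: [0.4802, -0.0101, 0.1815]
tool_rot: [0.0, 0.701, 0.713, 0.0]
ft_force: [0.6, -0.0, 0.6]
opening: 0.0726
gripper_force: 0.0
```

Request:
{"api": "apply_moves", "payload": {"rows": [[0.15,0,0,-0.04,0],[0.15,0,0,-0.08,0],[0.15,0,0,-0.12,0],[0.15,0,0,-0.12,0],[0.15,0,0,0,0]]}}

```text
time_s: 9.37
tcp_pos: [0.4832, -0.0105, 0.2797]
tool_rot: [0.005, 0.701, 0.713, 0.004]
ft_force: [0.7, -0.1, 1.1]
opening: 0.0725
gripper_force: 0.0
```

Request:
{"api": "apply_moves", "payload": {"rows": [[0.15,0,0,0,0],[0.15,0,0,0,0],[0.15,0,0,0,0],[0.15,0,0,0,0],[0.15,0,0,0,0]]}}

```text
time_s: 9.78
tcp_pos: [0.4795, -0.0101, 0.2699]
tool_rot: [-0.001, 0.701, 0.713, -0.001]
ft_force: [0.7, -0.3, -0.1]
opening: 0.0728
gripper_force: 0.0
```

Run:
```python
from h import *
from rig import observe,camera
o=observe();print(o["time_s"],o["tcp_pos"],o["ft_force"],o["opening"])
s=camera("scene")["image"];t=camera("top")["image"]
cv2.imwrite("pics/f.png",np.hstack([cv2.resize(s[195:315,150:350],(400,240)),cv2.resize(t[170:320,130:380],(400,240))])[:,:,::-1])
```

```text
9.7833 [ 0.47953464 -0.01007166  0.26992806] [ 0.67088893 -0.28402354 -0.10445952] 0.07284254283373379
```

View pics/f.png

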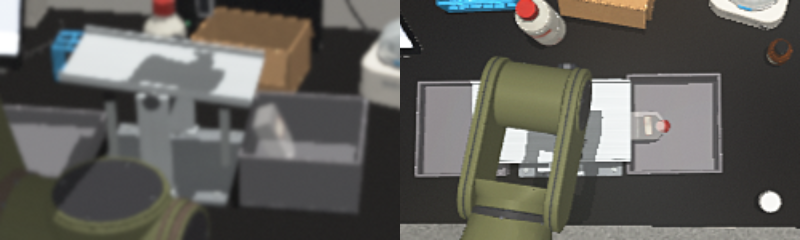

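The flask is in the deep bin (scene inset (270,130), top inset (655,125)), but the tray is still slightly tilted. I'll let it settle and check.

Request:
{"api": "apply_moves", "payload": {"rows": [[0.15,0,0,-0.1,0],[0.15,0,0,-0.1,0],[0.15,0,0,0,0],[0.15,0,0,0,0],[0.15,0,0,0,0]]}}

```text
time_s: 10.3
tcp_pos: [0.4799, -0.0101, 0.3206]
tool_rot: [-0.0, 0.701, 0.713, -0.0]
ft_force: [-0.8, -0.1, -0.8]
opening: 0.0725
gripper_force: 0.0
```

Request:
{"api": "apply_moves", "payload": {"rows": [[0.15,0,0,0,0],[0.15,0,0,0,0],[0.15,0,0,0,0],[0.15,0,0,0,0],[0.15,0,0,0,0]]}}

```text
time_s: 10.72
tcp_pos: [0.48, -0.0101, 0.3209]
tool_rot: [-0.0, 0.701, 0.713, -0.0]
ft_force: [0.5, 0.1, 0.9]
opening: 0.0725
gripper_force: 0.0
```

Request:
{"api": "apply_moves", "payload": {"rows": [[0.15,0,0,0,0],[0.15,0,0,0,0],[0.15,0,0,0,0],[0.15,0,0,0,0],[0.15,0,0,0,0]]}}

```text
time_s: 11.13
tcp_pos: [0.4802, -0.0101, 0.3214]
tool_rot: [0.0, 0.701, 0.713, 0.0]
ft_force: [0.3, -0.4, -0.4]
opening: 0.0727
gripper_force: 0.0
```

```bash
python3 k.py
python3 - <<'E'
from h import *
from rig import observe,camera
s=camera("scene")["image"];t=camera("top")["image"]
cv2.imwrite("pics/g.png",np.hstack([cv2.resize(s[195:315,150:350],(400,240)),cv2.resize(t[210:285,255:380],(400,240))])[:,:,::-1])
E
```

```text
[ 0.48013968 -0.01013122  0.32135078] [-0.06407288 -0.61621441  0.38840055]
190 [113, 90, 61, 41, 35, 32, 32, 33, 31] [86, 57, 39, 36, 36, 34, 36, 35, 35]
205 [125, 113, 85, 51, 31, 27, 32, 53, 78] [122, 100, 69, 38, 28, 27, 30, 56, 81]
262 [220, 210, 174, 137, 118, 100, 69, 39, 26] [225, 226, 219, 182, 142, 127, 112, 80, 47]
270 [220, 207, 172, 139, 123, 111, 83, 49, 29] [227, 226, 223, 210, 173, 139, 121, 100, 70]
```

View pics/g.png

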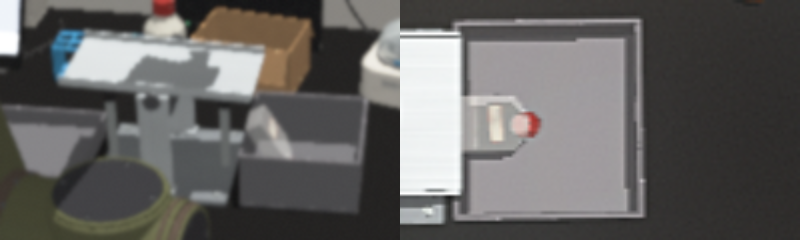

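Request:
{"api": "apply_moves", "payload": {"rows": [[0.15,0,0,0,0],[0.15,0,0,0,0],[0.15,0,0,0,0],[0.15,0,0,0,0],[0.15,0,0,0,0]]}}

```text
time_s: 11.7
tcp_pos: [0.4802, -0.0101, 0.3213]
tool_rot: [0.0, 0.701, 0.713, -0.0]
ft_force: [0.3, 0.7, -0.5]
opening: 0.0729
gripper_force: 0.0
```

Request:
{"api": "apply_moves", "payload": {"rows": [[0.15,0,0,0,0],[0.15,0,0,0,0],[0.15,0,0,0,0],[0.15,0,0,0,0],[0.15,0,0,0,0]]}}

```text
time_s: 12.12
tcp_pos: [0.4802, -0.0101, 0.3213]
tool_rot: [0.0, 0.701, 0.713, 0.0]
ft_force: [-0.9, -0.6, 0.1]
opening: 0.0731
gripper_force: 0.0
```

Request:
{"api": "apply_moves", "payload": {"rows": [[0.15,0,0,0,0],[0.15,0,0,0,0],[0.15,0,0,0,0],[0.15,0,0,0,0],[0.15,0,0,0,0]]}}

```text
time_s: 12.53
tcp_pos: [0.4801, -0.0101, 0.3213]
tool_rot: [-0.0, 0.701, 0.713, 0.0]
ft_force: [-0.9, -0.0, 0.5]
opening: 0.0727
gripper_force: 0.0
```

```bash
python3 k.py
python3 - <<'E'
from h import *
from rig import camera
t=camera("top")["image"];g=cv2.imread("pics/g.png")[:,400:,::-1]
n=cv2.resize(t[210:285,255:380],(400,240));print("change in bin",np.abs(n[:,70:].astype(int)-g[:,70:]).mean(),np.abs(n[:,70:].astype(int)-g[:,70:]).max())
A=pickle.load(open("top.pkl","rb"))["image"]
d=np.abs(A.astype(int)-t).max(2)
for k,(x,y) in dict(can=(361,296),brown=(367,202),white=(217,183)).items():print(k,d[y-14:y+14,x-14:x+14].mean())
E
```

```text
[ 0.48012539 -0.01013829  0.32132824] [ 0.3557181  -0.41356903 -0.38356395]
190 [113, 90, 61, 41, 35, 32, 32, 33, 31] [97, 67, 42, 36, 36, 35, 34, 36, 36]
205 [125, 113, 85, 51, 31, 27, 32, 53, 78] [125, 106, 73, 42, 26, 27, 34, 56, 82]
262 [220, 210, 174, 137, 118, 100, 69, 39, 26] [223, 219, 201, 167, 137, 120, 100, 68, 39]
270 [220, 207, 172, 139, 123, 111, 83, 49, 29] [226, 225, 214, 182, 147, 129, 115, 88, 57]
change in bin 0.8088720538720539 7
can 2.49234693877551
brown 2.4158163265306123
white 6.315051020408164
```

The flask is at rest in the bin, the bottles and canister have not moved, and the tray is creeping back to level. Handing in.

```bash
python3 -c "from rig import hand_in;print(hand_in())"
```

```text
the job is handed in; nothing more can be done
None
```

The flask was laid on the half of the tray next to the deep bin and let go; it tipped the tray and slid into that bin, and I handed the job in at about 12.5 s with the bottles and canister not moved; while lowering it I overshot by about 1 mm, so the held flask briefly dipped the tray, and I raised it until the tray was level again before letting go.

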